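# Hang the core bit on its slanted storage peg

### The job

Pick up the wide core bit by its square shank and slide it, mouth first, down along the empty slanted peg until it meets the sprung rubber stop washer, whose height on the peg is not known beforehand and must be felt. Press it home against the washer with a steady push of about 10 newtons for a second (20 N or more on the stand would damage it), then let go and leave it hanging there against the washer; leave everything else where it is.

Things in the scene. Friction and masses are not known exactly. Their poses are not given: they have to be found in the camera images.
- wide_bit_shank (a point): Point to grip on the wide steel core bit (loose, 0.24 to 0.4 kg, standing mouth down): on its axis in the square shank, 24 x 24 mm and 50 mm tall, that stands on the closed top of its tube. 116 mm above the mouth rim, 26 mm above the tube's top, 24 mm below the shank's end. z runs up the bit's axis, x and y are square to the shank's flats.
- wide_bit_mouth (a point): The centre of the wide bit's mouth rim, its lower end; same axes as the shank point. The tube is 54 mm in outer diameter and 90 mm tall, open below (bore 48 mm wide, 84 mm deep).
- peg_tip (a point): The centre of the end of the empty, fixed, smooth round aluminium peg, 43 mm in diameter, its last 16 mm tapering to 20 mm at the end. z runs along the peg's axis, up and out of its end, leaning 35 degrees from vertical to the side of the stand's -x, obliquely towards the robot; y is level.
- stand: Fixed grey foot (150 x 110 x 12 mm, origin under its centre) of the empty peg, whose end is 41 mm to its -x and 135 mm up. Round the peg a sprung black rubber stop washer (65 mm across) on a fixed clamped collar: its upper face is 40 to 76 mm below the peg's end, different every time, not measured. It gives 5 N per mm and bottoms out hard after 6 mm.
- full_stand: The other, same kind of fixed foot, whose slimmer peg already carries a slim bit (36 mm diameter, its shank's end 162 mm up and 60 mm to -x of the origin). Origin as for the first stand. Not to be touched.
- slim_bit_center (a point): A slim core bit, loose, standing on the table beside the wide one: tube 34 mm in diameter, 120 mm tall overall; this is its centre. Leave it.
- core_tall_center (a point): Loose standing concrete core, 60 mm diameter, 110 mm tall; its centre. Leave it.
- core_disc_center (a point): Loose flat concrete disc, 90 mm diameter, 30 mm tall; its centre. Leave it.
- core_short_center (a point): Loose standing concrete core, 50 mm diameter, 55 mm tall; its centre. Leave it.
- cube_sample: Loose concrete cube, 60 mm; centre of its underside. Leave it.
- sample_cup: Loose open steel cup, 72 mm diameter, 70 mm tall; centre of its underside. Leave it.
- spanner: Loose spanner lying on the table. Leave it.
- jar: Loose jar, 60 mm diameter, 80 mm tall; centre of its underside. Leave it.

How it is judged:
By the outcome, as a careful person would: the job done as asked, in the order asked, and still so for the second after the job is handed in, with the robot touching nothing.
It also fails if it takes over 48 s, if anything falls off the work surface, if the arm or the gripper's body presses on something with over 40 N, if the wrist force passes 120 N, or if a joint passes its speed limit or range.

### The arm

A 6-joint arm with a two-finger parallel gripper is mounted at the origin on the work surface. World frame = base frame: x ahead of the robot, y to its left, z up, the work surface at z = 0. Lengths are in mm, angles in degrees, forces in N, time in s.
With the tool pointing down it reaches from about 375 to 925 mm from the base axis. Payload 5.7 kg.
Tool frame: the origin (TCP) lies at the very end of the fingers, on their centre line; the grasp point (between the pads) lies 19 mm behind it; z points along the fingers, y is the direction in which the jaws open and shut (so a half turn about z gives the same grasp; the last joint's range is limited). The gripper opens to 88 mm and grips with 3 to 60 N. Pads are 20 mm wide; open, the fingers measure 115 mm over their backs; the gripper's body (75 mm by 178 mm) begins 61 mm behind the grasp point.
Start: joints at [68.291, 20.558, 86.54, -0, 72.909, -6.595], TCP at [156.444, 579.213, 222.623] pointing down, gripper open.
Joint ranges: [-170.27, 170.27], [-57.76, 135], [12.27, 136.19], [-55.21, 235.2], [11.17, 155.16], [-170.74, 170.74]. Speed limits (degrees/s): [136.94, 136.94, 180, 180, 180, 180].

### API

Orientations are given as a 3x3 rotation matrix whose columns are the frame's x, y, z axes.
In Python, from workcell import bot gives the robot as it stands.
- The arm moves only by the tool jog_arm, never from a script. Its argument "commands" is a list of rows, each an object with "xyz": the shift along the tool's x, y, z in cm, a list of three; "turn": the turn, a rotation vector about the tool's x, y, z in degrees, a list of three; "claw": the closure, from 0 (fully open) to 1 (shut). In form: [{"xyz": [tx, ty, tz], "turn": [wx, wy, wz], "claw": claw}, ...]. A call has exactly 8 rows; each row shifts and turns the commanded pose from where the row before left it, along the tool's axes as they then stand; what a row does not reach is not made up. A row lasts 1/8 s, in which the tool goes at most 62.5 mm and 10.7 degrees, less where a joint would pass 70% of its speed; a pose out of reach is approached as far as the arm can. A call with a gripper value outside its range is refused whole. The fingers move at their own pace and stop on an object; "grip_force" is the grip in N (left out, the last holds). Time passes only in rows, so rows that do not move let the fingers close, or fill a call up. It gives the time, the measured TCP pose, the force and the opening at its end, in the units of the state.
- bot.read_state(): the state, without advancing time (a new reading comes with each control period).
- bot.read_camera(name): name is "scene" or "side" or "wrist"; returns (picture, depth): 384x512x3 uint8, blue, green, red; 384x512 float32, mm along the optical axis (not along the pixel's ray), 0 where there is no reading.
- bot.camera_params(name): a dict with "fx", "fy", "cx", "cy" (pixels), "extrinsics" (4x4, takes a point from camera to world coordinates). Camera axes: x right, y down, z forward; pixel columns grow to the right and rows downward; lengths in mm; the calibration is good to about 2 mm. A picture is of the moment at which its call begins: read the wrist's pose just before it. camera_params takes no time and is no camera call; for the wrist camera it gives the pose at the moment of the call.
- bot.job_done(): hands the job in, once; it reports no verdict.
The state is a dict: "time": time; "joints": joint angles; "qd": joint speeds; "joint_torque": joint torques, N m; "tool_pos": TCP position; "orientation": TCP orientation; "contact_force": force on the tool from outside, world axes, zero at the start; "ft_torque": the same for the moment, N m; "width": opening from 0.0 (shut) to 1.0 (fully open).
Only numpy, scipy, OpenCV 4.12 (cv2) and the standard library are available. Lean on these libraries where they do the work, as an engineer would, in place of code of your own. Each camera call takes 0.05 s, during which the arm holds its last target.

## Working session

There is one attempt and no reset: what is moved stays moved. The work goes in short steps, Python scripts to look and compute and a tool call to move; the robot and the scene stay as the last step left them, time stands still between calls to the robot, and variables do not carry over. Pictures are saved under pics/ and viewed, and the job is handed in when it is done.

Besides the shell and the picture viewer there is one more tool, called after "Request:" in YAML: its name, and indented under it one key for each argument. jog_arm: Moves the arm, as the interface text tells. Its arguments: {"type":"object","properties":{"commands":{"type":"array","items":{"type":"object","properties":{"xyz":{"type":"array","items":{"type":"number"}},"turn":{"type":"array","items":{"type":"number"}},"claw":{"type":"number"}}}},"grip_force":{"type":"number"}},"required":["commands"]}

```bash
mkdir -p pics; ls; python3 - <<'E'
from workcell import bot
import cv2,numpy as np
s=bot.read_state();print(s)
for n in ["scene","side"]:
    p,d=bot.read_camera(n);cv2.imwrite(f"pics/{n}0.png",p);np.save(f"pics/{n}0.npy",d);c=bot.camera_params(n);print(n,c)
    np.savez(f"pics/{n}0.npz",p=p,d=d,E=c["extrinsics"],K=[c["fx"],c["fy"],c["cx"],c["cy"]])
E
```

```text
pics
{'time': 0.0, 'joints': array([ 6.82912428e+01,  2.05948857e+01,  8.65973972e+01, -1.11006223e-04,
        7.29066028e+01, -6.59376911e+00]), 'qd': array([-0.10940339, -0.04107989, -0.08689661,  0.03747187,  0.08743613,
        0.08523037]), 'joint_torque': array([-2.54447759e-04, -5.15360177e+01, -2.70735580e+01,  6.76580728e-02,
        3.51754914e-02, -9.65255617e-05]), 'tool_pos': array([156.2054639 , 578.62273884, 221.85181958]), 'orientation': array([[-9.65404539e-01,  2.60755961e-01, -6.36663579e-04],
       [ 2.60756665e-01,  9.65403226e-01, -1.60415991e-03],
       [ 1.96342814e-04, -1.71467753e-03, -9.99998511e-01]]), 'contact_force': array([ 0.21450176, -1.04259709, -0.5572171 ]), 'ft_torque': array([-0.00838427, -0.03311414,  0.00039473]), 'width': 1.001775911061013}
scene {'fx': 418.4068346560951, 'fy': 418.4068346560951, 'cx': 255.14878393016363, 'cy': 189.0780681081183, 'extrinsics': array([[-9.87605937e-02,  5.79409364e-01, -8.09030984e-01,
         1.59240321e+03],
       [ 9.95091309e-01,  6.26461556e-02, -7.66077448e-02,
         4.93155151e+01],
       [ 6.29543624e-03, -8.12625527e-01, -5.82752194e-01,
         8.60987587e+02],
       [ 0.00000000e+00,  0.00000000e+00,  0.00000000e+00,
         1.00000000e+00]])}
side {'fx': 391.5807305270448, 'fy': 391.5807305270448, 'cx': 258.07632501496056, 'cy': 191.052014786519, 'extrinsics': array([[ 8.61967392e-01, -3.54119389e-01,  3.62783233e-01,
         1.60980724e+02],
       [-5.06816065e-01, -6.19187751e-01,  5.99786633e-01,
        -7.39956834e+02],
       [ 1.22348581e-02, -7.00860890e-01, -7.13193046e-01,
         9.13339462e+02],
       [ 0.00000000e+00,  0.00000000e+00,  0.00000000e+00,
         1.00000000e+00]])}
```

View pics/scene0.png

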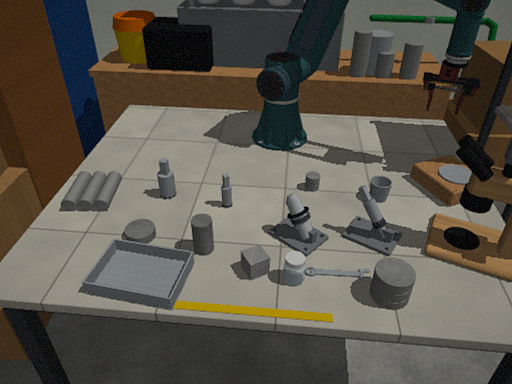

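View pics/side0.png

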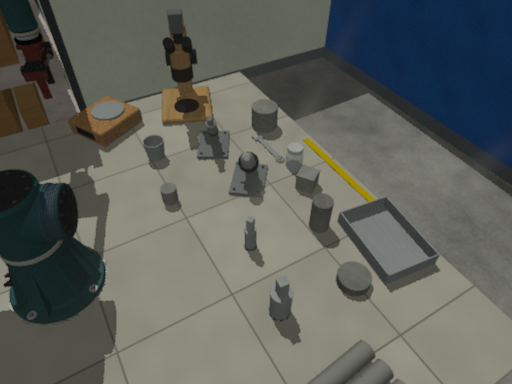

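Scene: the wide bit is at about (166,180), the slim bit at (227,190), the empty peg with its washer at (299,218), and the full stand at (372,220). In the side view, the wide bit is at (281,300) and the empty peg at (249,170).

```bash
cat > h.py <<'E'
import numpy as np,cv2
def load(f):
    z=np.load(f);return z['p'],z['d'],z['E'],z['K']
def cloud(d,E,K):
    v,u=np.mgrid[:d.shape[0],:d.shape[1]]
    P=np.stack([(u-K[2])/K[0]*d,(v-K[3])/K[1]*d,d],-1)
    return P@E[:3,:3].T+E[:3,3]
def proj(P,E,K):
    q=(np.asarray(P)-E[:3,3])@E[:3,:3]
    return q[...,0]/q[...,2]*K[0]+K[2],q[...,1]/q[...,2]*K[1]+K[3]
E
python3 - <<'E'
from h import *
for n,boxes in [("scene",[(150,150,185,205),(265,185,335,255)]),("side",[(262,270,302,325),(225,145,275,200)])]:
    p,d,E,K=load(f"pics/{n}0.npz");C=cloud(d,E,K)
    o=[]
    for (a,b,c,e) in boxes:
        im=cv2.resize(p[b:e,a:c],None,fx=7,fy=7,interpolation=cv2.INTER_CUBIC);im=cv2.convertScaleAbs(im,alpha=1.4);o.append(im)
        c_=C[b:e,a:c].reshape(-1,3);c_=c_[d[b:e,a:c].ravel()>0]
        t=c_[c_[:,2]>8]
        print(n,len(t),"min",t.min(0).round(),"max",t.max(0).round(),"table z med",np.median(c_[abs(c_[:,2])<8][:,2]))
        for lo in range(0,170,15):
            q=t[(t[:,2]>lo)&(t[:,2]<=lo+15)]
            if len(q)>3:print(lo,len(q),q.mean(0).round(1),np.percentile(q,3,axis=0).round(),np.percentile(q,97,axis=0).round())
    H=max(i.shape[0] for i in o)
    o=[cv2.copyMakeBorder(i,0,H-i.shape[0],0,5,0) for i in o]
    cv2.imwrite(f"pics/{n}_crop.png",np.hstack(o))
E
```

```text
scene 526 min [ 436. -386.    8.] max [ 492. -333.  141.] table z med -1.8819569328688885
0 31 [ 478.9 -352.8   11.6] [ 461. -379.    8.] [ 488. -335.   15.]
15 53 [ 478.8 -354.3   22.7] [ 457. -381.   16.] [ 488. -334.   30.]
30 58 [ 481.1 -355.1   37.4] [ 467. -381.   30.] [ 490. -334.   44.]
45 61 [ 478.3 -352.3   52.2] [ 458. -380.   46.] [ 489. -334.   59.]
60 60 [ 480.  -353.7   67.7] [ 465. -380.   61.] [ 489. -334.   75.]
75 109 [ 473.3 -356.9   84.9] [ 448. -383.   76.] [ 490. -335.   90.]
90 47 [ 468.1 -356.    96.8] [ 451. -372.   90.] [ 477. -337.  104.]
105 33 [ 469.  -358.3  112.2] [ 456. -372.  105.] [ 475. -348.  118.]
120 41 [ 467.6 -357.5  127.2] [ 449. -372.  121.] [ 477. -348.  134.]
135 33 [ 462.  -359.7  137.6] [ 449. -371.  136.] [ 473. -349.  141.]
scene 1667 min [370.  -1.   8.] max [793. 181. 140.] table z med -1.8330945234894216
0 765 [634.7  86.4  10.6] [560.  17.   8.] [701. 166.  14.]
15 89 [553.6 126.   21.7] [381.  94.  15.] [671. 153.  29.]
30 81 [662.6 116.2  37.6] [652.  93.  30.] [670. 141.  44.]
45 115 [660.1 108.1  51.8] [641.   4.  46.] [769. 13
[... 1085 characters left out ...]
4.]
135 110 [ 457.  -365.   139.4] [ 446. -377.  136.] [ 469. -353.  142.]
side 1246 min [537.  -5.   8.] max [774. 281. 140.] table z med -0.1251932255379984
0 854 [618.6  83.8  11.6] [553.  12.   8.] [696. 247.  14.]
15 45 [627.1  82.8  17.9] [561.  15.  15.] [685. 192.  25.]
45 4 [623.5  66.2  55.1] [614.  63.  51.] [630.  72.  58.]
60 32 [603.9  71.4  71.8] [592.  53.  66.] [622. 117.  75.]
75 92 [611.4  69.4  81.7] [588.  51.  76.] [639. 102.  89.]
90 54 [625.5  72.5  97.3] [592.  51.  91.] [649. 105. 104.]
105 50 [608.   60.3 112.3] [587.  43. 106.] [642. 104. 119.]
120 86 [601.8  56.2 128.4] [587.  44. 121.] [622.  77. 134.]
135 29 [604.1  59.8 137.6] [596.  49. 135.] [614.  72. 139.]
```

View pics/scene_crop.png

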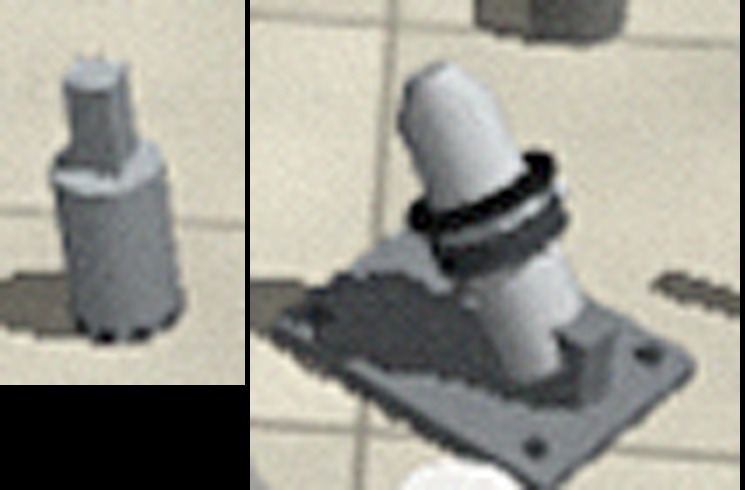

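View pics/side_crop.png

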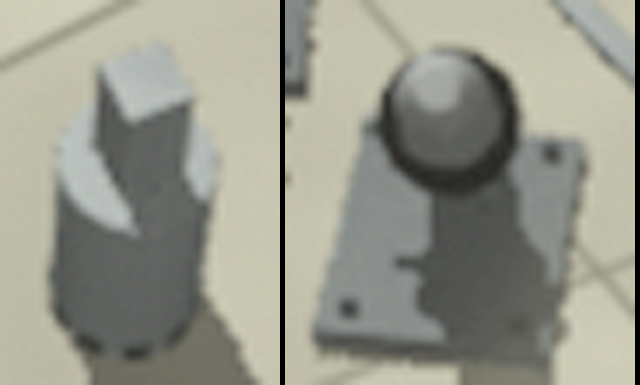

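The wide bit is at about (460,-362), with its shank flats rotated. The peg tip is near (606,62,138). Next I'll fit the foot rectangles and check the kinematics and wrist camera mounting.

```bash
python3 - <<'E'
from h import *
from workcell import bot
s=bot.read_state();c=bot.camera_params("wrist");R=s['orientation'];E=c['extrinsics']
print("cam in tool",(R.T@(E[:3,3]-s['tool_pos'])).round(1));print((R.T@E[:3,:3]).round(3),c['fx'],c['cx'],c['cy'])
for n in ["scene","side"]:
    p,d,E,K=load(f"pics/{n}0.npz");C=cloud(d,E,K)
    zoff={'scene':-1.85,'side':-0.2}[n]
    Z=C[...,2]-zoff
    m=((Z>8)&(Z<17)&(d>0)).astype(np.uint8)
    hsv=cv2.cvtColor(p,cv2.COLOR_BGR2HSV)
    for (cx,cy,name) in [(635,87,'empty'),(640,240,'full')]:
        mm=m*((np.hypot(C[...,0]-cx,C[...,1]-cy)<100)&(hsv[...,1]<60)&(hsv[...,2]<150))
        k=cv2.connectedComponentsWithStats(mm.astype(np.uint8));i=1+np.argmax(k[2][1:,4]);q=C[k[1]==i][:,:2].astype(np.float32)
        print(n,name,len(q),cv2.minAreaRect(q))
    # objects
    m=((Z>20)&(Z<200)&(d>0)&(C[...,0]>380)&(C[...,0]<850)&(abs(C[...,1])<450)).astype(np.uint8)
    k=cv2.connectedComponentsWithStats(m)
    for i in range(1,k[0]):
        if k[2][i,4]>60:
            q=C[k[1]==i];print(n,k[3][i].round(),q.min(0).round(),q.max(0).round())
E
```

```text
cam in tool [  78.9    1.2 -162. ]
[[ 0.    -0.958 -0.287]
 [ 1.     0.    -0.   ]
 [ 0.    -0.287  0.958]] 306.8168705821312 259.3063792948332 188.09052429167488
scene empty 856 ((627.4302978515625, 90.63386535644531), (151.65895080566406, 113.1876220703125), 52.411766052246094)
scene full 628 ((609.7962646484375, 297.9371643066406), (124.13113403320312, 88.60062408447266), 60.398529052734375)
scene [166. 178.] [ 436. -386.   18.] [ 492. -333.  141.]
scene [226. 190.] [ 481. -165.   18.] [ 518. -133.  120.]
scene [313. 182.] [380. 115.  18.] [394. 155.  57.]
scene [377. 208.] [380. 254.  18.] [644. 395. 165.]
scene [301. 218.] [594.  48.  18.] [673. 144. 140.]
scene [202. 232.] [ 682. -213.   18.] [ 745. -155.  113.]
scene [144. 244.] [ 627. -449.   18.] [ 850. -199.   48.]
scene [255. 260.] [740. -66.  18.] [822.  13.  63.]
scene [295. 266.] [774.  51.  18.] [834. 111.  81.]
scene [392. 270.] [781. 281.  18.] [850. 380.  90.]
side empty 825 ((623.41455078125, 85.569091796875), (150.82167053222656, 110.28233337402344), 51.82821273803711)
side full 439 ((604.7778930664062, 293.9346923828125), (126.49070739746094, 86.26570892333984), 62.50353240966797)
side [263. 115.] [777. 272.  20.] [850. 375.  92.]
side [212. 128.] [564. 249.  20.] [631. 338. 167.]
side [156. 145.] [381. 318.  20.] [435. 393.  73.]
side [295. 154.] [767.  44.  20.] [827. 103.  83.]
side [248. 163.] [586.  40.  20.] [655. 117. 140.]
side [308. 177.] [736. -72.  20.] [817.  11.  64.]
side [321. 211.] [ 678. -220.   20.] [ 738. -157.  114.]
side [370. 246.] [ 740. -450.   20.] [ 849. -204.   49.]
side [250. 233.] [ 476. -171.   20.] [ 510. -137.  122.]
side [354. 277.] [ 627. -435.   20.] [ 718. -346.   35.]
side [281. 298.] [ 430. -391.   20.] [ 485. -338.  143.]
```

```bash
python3 - <<'E'
from h import *
p,d,E,K=load("pics/side0.npz")
c=np.array([(100,70),(160,40),(190,95),(135,122)])/7+[262,270]
def ray(uv,z,E,K):
    r=np.c_[(uv[:,0]-K[2])/K[0],(uv[:,1]-K[3])/K[1],np.ones(len(uv))]@E[:3,:3].T
    return E[:3,3]+r*((z-E[2,3])/r[:,2])[:,None]
P=ray(c,140,E,K);print(P.round(1),P.mean(0))
for i in range(4):
    v=P[(i+1)%4]-P[i];print(np.degrees(np.arctan2(v[1],v[0])),np.hypot(*v[:2]))
C=cloud(d,E,K);q=C[270:325,262:302].reshape(-1,3);q=q[q[:,2]>136][:,:2].astype(np.float32);print(cv2.minAreaRect(q))
E
```

```text
[[ 447.  -353.6  140. ]
 [ 470.  -353.9  140. ]
 [ 467.1 -375.9  140. ]
 [ 446.5 -375.2  140. ]] [ 457.64189756 -364.65234139  140.        ]
-0.7829583958046352 22.990054230552538
-97.39966239330734 22.14233855071517
178.29136186665662 20.64443246873797
88.67991268454327 21.662284839090486
((320.1378173828125, -549.6473388671875), (495.2694091796875, 30.050430297851562), 53.56620788574219)
```

```bash
cat >> h.py <<'E'
from scipy.spatial.transform import Rotation as Rn
def plan(p0,R0,p1,R1,n):
    """straight line in n rows; prints tool-frame cm/deg rows"""
    import json
    rv=Rn.from_matrix(R0.T@R1).as_rotvec();p=np.array(p0,float);R=np.array(R0)
    rows=[]
    for i in range(n):
        pt=np.asarray(p0)+(np.asarray(p1)-p0)*(i+1)/n
        Rt=R0@Rn.from_rotvec(rv*(i+1)/n).as_matrix()
        x=(R.T@(pt-p)/10).round(2);w=np.degrees(Rn.from_matrix(R.T@Rt).as_rotvec()).round(1)
        rows.append((x.tolist(),w.tolist()))
        p=p+R@x*10;R=R@Rn.from_rotvec(np.radians(w)).as_matrix()
    for r in rows:print(r)
    return p,R
def down(yaw):
    a=np.radians(yaw);x=np.array([np.cos(a),np.sin(a),0]);z=np.array([0,0,-1.]);return np.c_[x,np.cross(z,x),z]
E
python3 - <<'E'
from h import *
from workcell import bot
s=bot.read_state()
plan(s['tool_pos'],s['orientation'],[600,95,290],down(90),14)
E
```

```text
([-3.96, -2.51, -0.48], [-0.0, 0.0, 5.3])
([-4.18, -2.13, -0.49], [-0.0, 0.0, 5.4])
([-4.35, -1.73, -0.48], [-0.0, 0.0, 5.3])
([-4.5, -1.32, -0.48], [-0.0, 0.0, 5.4])
([-4.61, -0.89, -0.48], [-0.0, 0.0, 5.3])
([-4.66, -0.47, -0.49], [-0.0, 0.0, 5.4])
([-4.69, -0.02, -0.48], [-0.0, 0.0, 5.3])
([-4.67, 0.42, -0.48], [-0.0, 0.0, 5.4])
([-4.61, 0.85, -0.49], [-0.0, 0.1, 5.3])
([-4.52, 1.27, -0.49], [-0.0, -0.0, 5.4])
([-4.37, 1.69, -0.49], [-0.1, -0.0, 5.3])
([-4.2, 2.09, -0.49], [0.0, -0.0, 5.4])
([-3.98, 2.47, -0.48], [0.0, -0.0, 5.3])
([-3.74, 2.83, -0.49], [0.0, -0.0, 5.4])
```

Request:
jog_arm:
  commands:
    - {"xyz": [-4.0,-2.5,-0.5],"turn": [0,0,5.4],"claw": 0}
    - {"xyz": [-4.2,-2.1,-0.5],"turn": [0,0,5.4],"claw": 0}
    - {"xyz": [-4.4,-1.7,-0.5],"turn": [0,0,5.3],"claw": 0}
    - {"xyz": [-4.5,-1.3,-0.5],"turn": [0,0,5.4],"claw": 0}
    - {"xyz": [-4.6,-0.9,-0.5],"turn": [0,0,5.3],"claw": 0}
    - {"xyz": [-4.7,-0.5,-0.5],"turn": [0,0,5.4],"claw": 0}
    - {"xyz": [-4.7,0,-0.5],"turn": [0,0,5.3],"claw": 0}
    - {"xyz": [-4.7,0.4,-0.5],"turn": [0,0,5.4],"claw": 0}

```text
time: 1.1
tool_pos: [411.8, 300.7, 262.6]
orientation: [[-0.527, 0.85, -0.0], [0.85, 0.527, -0.0], [0.0, -0.001, -1.0]]
contact_force: [0.3, 0.6, 0.3]
width: 1.0
```

Request:
jog_arm:
  commands:
    - {"xyz": [-4.6,0.9,-0.5],"turn": [0,0,5.4],"claw": 0}
    - {"xyz": [-4.5,1.3,-0.5],"turn": [0,0,5.4],"claw": 0}
    - {"xyz": [-4.4,1.7,-0.5],"turn": [0,0,5.3],"claw": 0}
    - {"xyz": [-4.2,2.1,-0.5],"turn": [0,0,5.4],"claw": 0}
    - {"xyz": [-4.0,2.5,-0.5],"turn": [0,0,5.3],"claw": 0}
    - {"xyz": [-3.7,2.8,-0.5],"turn": [0,0,5.4],"claw": 0}
    - {"xyz": [0,0,0],"turn": [0,0,0],"claw": 0}
    - {"xyz": [0,0,0],"turn": [0,0,0],"claw": 0}

```text
time: 2.1
tool_pos: [600.7, 95.0, 292.0]
orientation: [[0.003, 1.0, -0.002], [1.0, -0.003, 0.0], [0.0, -0.002, -1.0]]
contact_force: [-0.4, 0.0, 0.7]
width: 1.002
```

```bash
cat > snap.py <<'E'
import sys
from h import *
from workcell import bot
def snap(name,cam="wrist"):
    c=bot.camera_params(cam);s=bot.read_state();p,d=bot.read_camera(cam)
    np.savez(f"pics/{name}.npz",p=p,d=d,E=c["extrinsics"],K=[c["fx"],c["fy"],c["cx"],c["cy"]]);cv2.imwrite(f"pics/{name}.png",p)
    print(s['time'],s['tool_pos'].round(1),s['joints'].round(1));print(s['orientation'].round(4),s['contact_force'].round(1),s['ft_torque'].round(2),s['width'])
if __name__=="__main__":snap(*sys.argv[1:])
E
python3 snap.py w1
```

```text
2.1 [600.7  95.  292. ] [ 2.5 18.3 80.   0.  81.8  2.7]
[[ 3.4e-03  1.0e+00 -1.8e-03]
 [ 1.0e+00 -3.4e-03  4.0e-04]
 [ 4.0e-04 -1.8e-03 -1.0e+00]] [-0.4  0.   0.7] [-0.1   0.1   0.02] 1.0021202819523218
```

View pics/w1.png

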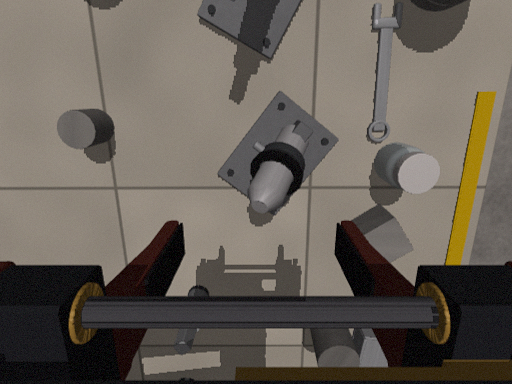

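The wrist view shows the peg tip at about (260,206), the washer at about (278,167), and the foot corners at (280,92), (338,141) and (218,175).

```bash
python3 - <<'E'
from h import *
p,d,E,K=load("pics/w1.npz");C=cloud(d,E,K)
im=cv2.resize(p[85:220,210:345],None,fx=5,fy=5,interpolation=cv2.INTER_CUBIC);cv2.imwrite("pics/w1c.png",cv2.convertScaleAbs(im,alpha=1.3))
print("table z",np.median(C[200:230,330:350,2]))
def ray(uv,z):
    uv=np.atleast_2d(uv).astype(float)
    r=np.c_[(uv[:,0]-K[2])/K[0],(uv[:,1]-K[3])/K[1],np.ones(len(uv))]@E[:3,:3].T
    return E[:3,3]+r*((z-E[2,3])/r[:,2])[:,None]
c=ray([(280,92),(338,141),(218,175)],12);print(c.round(1))
for a,b in((0,1),(0,2)):
    v=c[b]-c[a];print(np.hypot(*v[:2]),np.degrees(np.arctan2(v[1],v[0])))
print("centre",(c[1]+c[2])/2);print("tip",ray((260,206),135))
Z=C[...,2]
q=C[(Z>8)&(Z<16)&(np.hypot(C[...,0]-625,C[...,1]-88)<100)][:,:2].astype(np.float32);print(len(q),cv2.minAreaRect(q))
# horizontal slices of the peg
t=C[(Z>30)&(np.hypot(C[...,0]-615,C[...,1]-75)<70)]
for lo in range(80,145,6):
    q=t[(t[:,2]>lo)&(t[:,2]<=lo+6)]
    if len(q)>3:print(lo,len(q),q.mean(0).round(1),q.min(0).round(),q.max(0).round())
E
```

```text
table z 0.49191181892751956
[[629.3 180.4  12. ]
 [713.8 112.9  12. ]
 [539.2  63.   12. ]]
108.0941417404461 -38.62279841533244
147.9860679737233 -127.52914134770324
centre [626.49068206  87.96627735  12.        ]
tip [[601.43160623  58.72972944 135.        ]]
3973 ((626.0186157226562, 89.72822570800781), (150.20846557617188, 110.15354919433594), 52.07246780395508)
80 182 [622.2 102.7  83.7] [590.  54.  80.] [656. 122.  86.]
86 270 [627.6 100.3  89.1] [591.  57.  86.] [654. 119.  92.]
92 253 [626.3  97.1  94.6] [594.  64.  92.] [653. 116.  98.]
98 324 [626.4  97.  101.5] [598.  72.  98.] [653. 115. 104.]
104 459 [629.7  97.8 106.6] [596.  69. 104.] [650. 112. 110.]
110 171 [619.3  89.1 112.9] [592.  66. 110.] [640. 108. 116.]
116 171 [614.4  83.9 119. ] [587.  48. 116.] [632.  93. 122.]
122 226 [610.9  78.8 125.1] [589.  50. 122.] [630.  90. 128.]
128 383 [608.4  70.7 131.4] [590.  49. 128.] [627.  87. 134.]
134 440 [607.6  68.4 136.6] [592.  51. 134.] [622.  82. 140.]
140 21 [607.   64.2 140.7] [603.  59. 140.] [610.  69. 142.]
```

View pics/w1c.png

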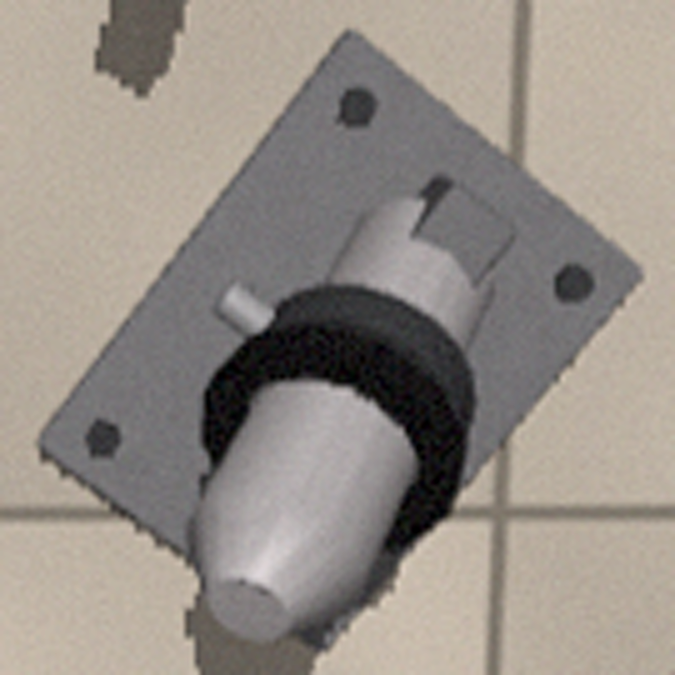

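Request:
jog_arm:
  commands:
    - {"xyz": [-5.3,-1.8,0],"turn": [0,0,0],"claw": 0}
    - {"xyz": [-5.3,-1.8,0],"turn": [0,0,0],"claw": 0}
    - {"xyz": [-5.3,-1.8,0],"turn": [0,0,0],"claw": 0}
    - {"xyz": [-5.3,-1.8,0],"turn": [0,0,0],"claw": 0}
    - {"xyz": [-5.3,-1.8,0],"turn": [0,0,0],"claw": 0}
    - {"xyz": [-5.3,-1.8,0],"turn": [0,0,0],"claw": 0}
    - {"xyz": [-5.2,-1.8,0],"turn": [0,0,0],"claw": 0}
    - {"xyz": [-5.0,-1.6,0],"turn": [0,0,0],"claw": 0}

```text
time: 3.15
tool_pos: [457.1, -324.6, 292.8]
orientation: [[0.002, 1.0, 0.0], [1.0, -0.002, 0.0], [0.0, 0.0, -1.0]]
contact_force: [0.2, 0.5, -0.6]
width: 0.997
```

```bash
python3 snap.py w2; python3 - <<'E'
from h import *
p,d,E,K=load("pics/w2.npz");C=cloud(d,E,K)
Z=C[...,2]
near=np.hypot(C[...,0]-459,C[...,1]+363)<45
for lo,hi in((84,96),(134,148)):
    m=near&(Z>lo)&(Z<hi);v,u=np.nonzero(m);q=C[m];print(lo,len(q),u.min(),u.max(),v.min(),v.max(),q.mean(0).round(1),cv2.minAreaRect(q[:,:2].astype(np.float32)))
E
```

```text
3.15 [ 457.1 -324.6  292.8] [-42.4  14.1  85.8   0.   80.1 -42.4]
[[ 1.6e-03  1.0e+00  1.0e-04]
 [ 1.0e+00 -1.6e-03  3.0e-04]
 [ 3.0e-04  1.0e-04 -1.0e+00]] [ 0.2  0.5 -0.6] [-0.05  0.01  0.03] 0.9966410351911366
84 824 240 282 173 210 [ 459.2 -354.2   90.1] ((459.7080383300781, -358.8566589355469), (48.02322006225586, 52.7264289855957), 89.6600341796875)
134 480 250 273 195 218 [ 459.6 -360.2  139.8] ((459.5577392578125, -361.0596008300781), (24.145978927612305, 23.978424072265625), 84.01107025146484)
```

View pics/w2.png

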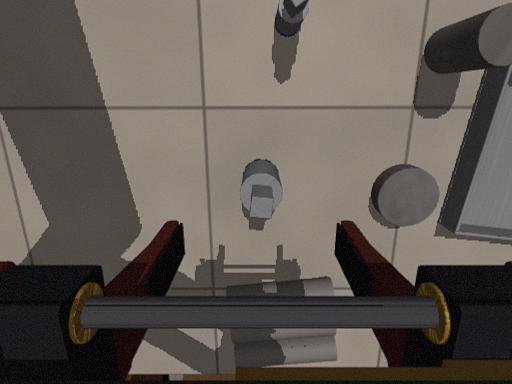

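The shank top is at about (261,206), which puts its centre at (459.5,-361). I'll check its yaw on a crop.

```bash
python3 - <<'E'
from h import *
p,d,E,K=load("pics/w2.npz");C=cloud(d,E,K);Z=C[...,2]
im=cv2.resize(p[155:235,225:300],None,fx=8,fy=8,interpolation=cv2.INTER_CUBIC);cv2.imwrite("pics/w2c.png",cv2.convertScaleAbs(im,alpha=1.3))
m=((Z>136)&(Z<145)&(np.hypot(C[...,0]-459,C[...,1]+361)<25)).astype(np.uint8)
c,_=cv2.findContours(m,0,1);c=max(c,key=cv2.contourArea);print(cv2.minAreaRect(c))
h,=[cv2.approxPolyDP(c,3,True)];print(h[:,0])
E
```

```text
((261.26239013671875, 206.87625122070312), (21.990324020385742, 21.59230613708496), 5.710593223571777)
[[252 196]
 [250 216]
 [270 218]
 [273 199]]
```

View pics/w2c.png

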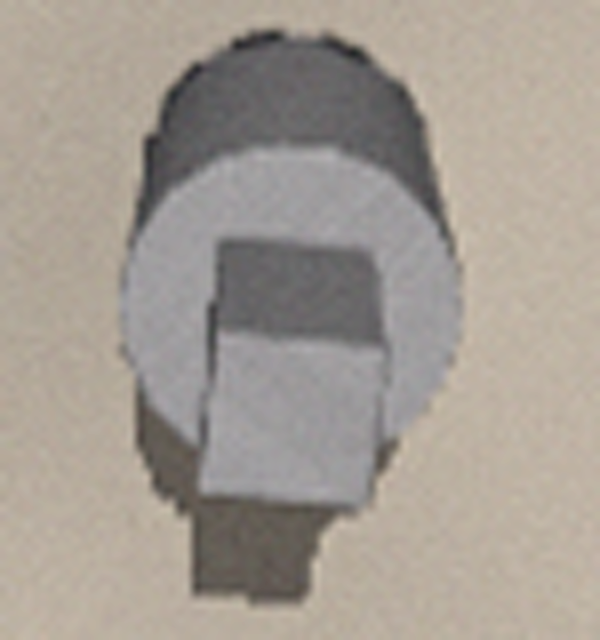

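Request:
jog_arm:
  commands:
    - {"xyz": [-3.64,0.24,2],"turn": [0,0,0],"claw": 0}
    - {"xyz": [0,0,4],"turn": [0,0,5.7],"claw": 0}
    - {"xyz": [0,0,4],"turn": [0,0,0],"claw": 0}
    - {"xyz": [0,0,3],"turn": [0,0,0],"claw": 0}
    - {"xyz": [0,0,3],"turn": [0,0,0],"claw": 0}
    - {"xyz": [0,0,2],"turn": [0,0,0],"claw": 0}
    - {"xyz": [0,0,1.4],"turn": [0,0,0],"claw": 0}
    - {"xyz": [0,0,0],"turn": [0,0,0],"claw": 0}

```text
time: 4.2
tool_pos: [459.9, -359.7, 98.0]
orientation: [[0.102, 0.995, -0.001], [0.995, -0.102, 0.001], [0.001, -0.001, -1.0]]
contact_force: [0.1, -0.5, 0.5]
width: 0.996
```

Request:
jog_arm:
  commands:
    - {"xyz": [-0.1,0,0],"turn": [0,0,0],"claw": 0.5}
    - {"xyz": [0,0,0],"turn": [0,0,0],"claw": 0.7}
    - {"xyz": [0,0,0],"turn": [0,0,0],"claw": 0.85}
    - {"xyz": [0,0,0],"turn": [0,0,0],"claw": 1}
    - {"xyz": [0,0,0],"turn": [0,0,0],"claw": 1}
    - {"xyz": [0,0,0],"turn": [0,0,0],"claw": 1}
    - {"xyz": [0,0,0],"turn": [0,0,0],"claw": 1}
    - {"xyz": [0,0,0],"turn": [0,0,0],"claw": 1}
  grip_force: 45

```text
time: 5.2
tool_pos: [459.9, -362.0, 98.6]
orientation: [[0.103, 0.995, -0.0], [0.995, -0.103, 0.0], [0.0, -0.0, -1.0]]
contact_force: [-1.5, -0.1, -0.6]
width: 0.275
```

```bash
cat >> h.py <<'E'
tip=np.array([601,57.5,135.]);a_=np.radians(52.);s35,c35=np.sin(np.radians(35)),np.cos(np.radians(35))
dax=np.array([-s35*np.cos(a_),-s35*np.sin(a_),c35])
def pegR(R):  # minimal tilt of R so that z=-dax
    z=R[:,2];t=-dax;v=np.cross(z,t);ang=np.arctan2(np.linalg.norm(v),z@t);return Rn.from_rotvec(v/np.linalg.norm(v)*ang).as_matrix()@R
def pegT(m,R,off=1.0,L=98.4): return tip+dax*(m+L)-off*R[:,0]
E
python3 - <<'E'
from h import *
R0=down(84.1);R1=pegR(R0);print(R1.round(3));print(pegT(30,R1))
plan(np.array([460,-362,278.]),R0,pegT(30,R1),R1,9)
E
```

```text
[[ 0.008  0.936  0.353]
 [ 0.874 -0.179  0.452]
 [ 0.486  0.305 -0.819]]
[555.64977428  -1.4087763  239.69323331]
([4.09, 0.65, 0.43], [-2.1, 3.3, -0.0])
([4.07, 0.62, 0.68], [-2.0, 3.3, 0.0])
([4.01, 0.6, 0.94], [-2.1, 3.3, -0.0])
([3.96, 0.55, 1.19], [-2.1, 3.3, -0.0])
([3.88, 0.51, 1.43], [-2.0, 3.3, -0.0])
([3.79, 0.46, 1.67], [-2.1, 3.3, -0.0])
([3.68, 0.39, 1.9], [-2.1, 3.3, -0.0])
([3.57, 0.32, 2.13], [-2.0, 3.3, -0.0])
([3.45, 0.23, 2.34], [-2.1, 3.2, -0.0])
```

Request:
jog_arm:
  commands:
    - {"xyz": [0,0,-0.5],"turn": [0,0,0],"claw": 1}
    - {"xyz": [0,0,-1.5],"turn": [0,0,0],"claw": 1}
    - {"xyz": [0,0,-3],"turn": [0,0,0],"claw": 1}
    - {"xyz": [0,0,-3],"turn": [0,0,0],"claw": 1}
    - {"xyz": [0,0,-3],"turn": [0,0,0],"claw": 1}
    - {"xyz": [0,0,-3],"turn": [0,0,0],"claw": 1}
    - {"xyz": [0,0,-3],"turn": [0,0,0],"claw": 1}
    - {"xyz": [0,0,-1],"turn": [0,0,0],"claw": 1}

```text
time: 6.2
tool_pos: [460.8, -362.8, 281.5]
orientation: [[0.103, 0.995, 0.003], [0.995, -0.103, -0.003], [-0.003, 0.003, -1.0]]
contact_force: [0.1, -1.6, -4.7]
width: 0.268
```

Request:
jog_arm:
  commands:
    - {"xyz": [4.1,0.6,0.4],"turn": [-2.1,3.3,0],"claw": 1}
    - {"xyz": [4.1,0.6,0.7],"turn": [-2.1,3.3,0],"claw": 1}
    - {"xyz": [4.0,0.6,0.9],"turn": [-2.1,3.3,0],"claw": 1}
    - {"xyz": [4.0,0.6,1.2],"turn": [-2.0,3.3,0],"claw": 1}
    - {"xyz": [3.9,0.5,1.4],"turn": [-2.1,3.3,0],"claw": 1}
    - {"xyz": [3.8,0.5,1.6],"turn": [-2.1,3.3,0],"claw": 1}
    - {"xyz": [3.7,0.4,1.6],"turn": [-2.0,3.3,0],"claw": 1}
    - {"xyz": [3.5,0.3,1.6],"turn": [-2.1,3.3,0],"claw": 1}

```text
time: 7.2
tool_pos: [542.4, -43.0, 252.8]
orientation: [[0.027, 0.947, 0.319], [0.898, -0.163, 0.409], [0.439, 0.275, -0.855]]
contact_force: [-0.1, -0.1, -4.2]
width: 0.268
```

```bash
python3 - <<'E'
from h import *
from workcell import bot
s=bot.read_state();print(s['joints'].round(1),s['tool_pos'].round(1));R1=pegR(s['orientation'])
print(pegT(30,R1));plan(s['tool_pos'],s['orientation'],pegT(30,R1),R1,2)
E
```

```text
[-33.8  11.  104.4  34.4  66.4 -42.5] [542.4 -43.  252.8]
[555.64971463  -1.40876492 239.69321388]
([1.6, 0.11, 1.62], [-1.0, 1.6, 0.0])
([1.55, 0.08, 1.67], [-1.0, 1.6, -0.0])
```

Request:
jog_arm:
  commands:
    - {"xyz": [1.6,0.1,1.6],"turn": [-1.0,1.6,0],"claw": 1}
    - {"xyz": [1.5,0.1,1.6],"turn": [-1.0,1.6,0],"claw": 1}
    - {"xyz": [0,0,0],"turn": [0,0,0],"claw": 1}
    - {"xyz": [0,0,0],"turn": [0,0,0],"claw": 1}
    - {"xyz": [0,0,0],"turn": [0,0,0],"claw": 1}
    - {"xyz": [0,0,0],"turn": [0,0,0],"claw": 1}
    - {"xyz": [0,0,0],"turn": [0,0,0],"claw": 1}
    - {"xyz": [0,0,0],"turn": [0,0,0],"claw": 1}

```text
time: 8.2
tool_pos: [556.0, -3.6, 241.0]
orientation: [[0.009, 0.935, 0.353], [0.875, -0.178, 0.451], [0.485, 0.305, -0.82]]
contact_force: [-0.4, -0.3, -4.1]
width: 0.269
```

```bash
cat > al.py <<'E'
from h import *
from workcell import bot
def rep(off=1.0,L=98.4):
    s=bot.read_state();R=s['orientation'];b=s['tool_pos']+off*R[:,0]+L*R[:,2]
    r=b-tip;m=r@dax;lat=r-m*dax
    print(round(s['time'],2),"m(mouth above tip)",round(m,1),"lateral tool xyz",(R.T@lat).round(2),"corr turn",np.degrees(Rn.from_matrix(R.T@pegR(R)).as_rotvec()).round(2),"F tool",(R.T@s['contact_force']).round(2),"Fworld",s['contact_force'].round(2),"T",s['ft_torque'].round(2))
if __name__=="__main__":rep()
E
python3 al.py; python3 snap.py w3; python3 snap.py s3 side;python3 snap.py c3 scene|tail -1; python3 - <<'E'
import cv2,numpy as np
a=cv2.imread('pics/s3.png')[100:210,190:310];b=cv2.imread('pics/c3.png')[150:260,240:360]
o=[cv2.resize(i,None,fx=3.3,fy=3.3,interpolation=2) for i in(a,b)];cv2.imwrite('pics/sc3.png',np.hstack(o))
E
```

```text
8.2 m(mouth above tip) 31.9 lateral tool xyz [-1.45  1.12  0.  ] corr turn [0.01 0.06 0.  ] F tool [-2.25 -1.52  3.07] Fworld [-0.35 -0.31 -4.07] T [-0.58  0.5  -0.03]
8.2 [556.   -3.6 241. ] [-31.3  12.1 107.2  39.9  62.6 -45. ]
[[ 0.0088  0.9355  0.3533]
 [ 0.8745 -0.1785  0.451 ]
 [ 0.4849  0.305  -0.8196]] [-0.4 -0.3 -4.1] [-0.58  0.5  -0.03] 0.26938823913926435
8.25 [556.   -3.6 241. ] [-31.3  12.1 107.2  39.9  62.6 -45. ]
[[ 0.0087  0.9355  0.3533]
 [ 0.8745 -0.1784  0.451 ]
 [ 0.4849  0.305  -0.8197]] [-0.6  0.3 -3.7] [-0.61  0.45  0.03] 0.27189828553574835
 [ 0.485   0.3049 -0.8197]] [ 0.   0.2 -4.2] [-0.62  0.49 -0.  ] 0.26957996726712036
```

View pics/w3.png

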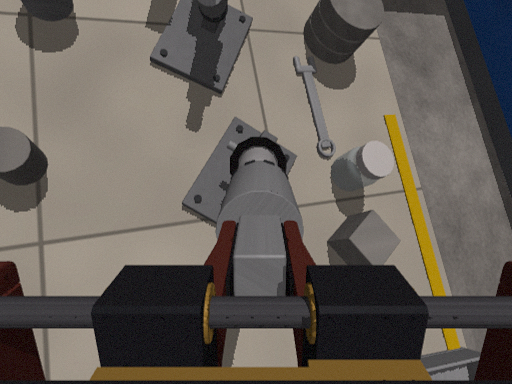

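View pics/sc3.png

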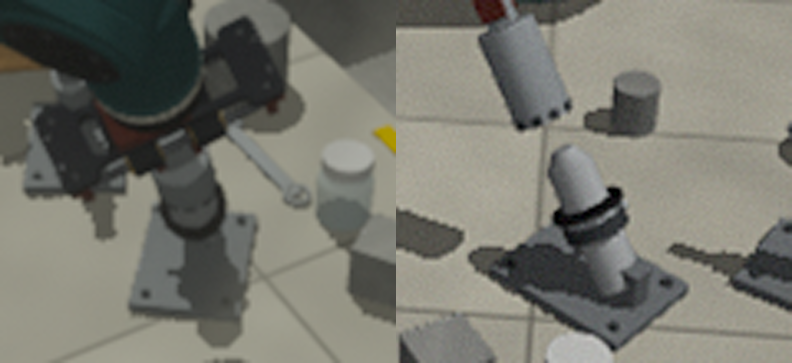

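The wrist, side and scene views all show the bit in line with the peg above the tip, with about 1.5 mm of lateral offset to correct. I'll start down.

Request:
jog_arm:
  commands:
    - {"xyz": [0.15,-0.11,0],"turn": [0,0,0],"claw": 1}
    - {"xyz": [0,0,1],"turn": [0,0,0],"claw": 1}
    - {"xyz": [0,0,1],"turn": [0,0,0],"claw": 1}
    - {"xyz": [0,0,0.8],"turn": [0,0,0],"claw": 1}
    - {"xyz": [0,0,0.5],"turn": [0,0,0],"claw": 1}
    - {"xyz": [0,0,0.5],"turn": [0,0,0],"claw": 1}
    - {"xyz": [0,0,0.5],"turn": [0,0,0],"claw": 1}
    - {"xyz": [0,0,0],"turn": [0,0,0],"claw": 1}

```text
time: 9.35
tool_pos: [570.1, 17.6, 205.7]
orientation: [[0.009, 0.936, 0.353], [0.874, -0.178, 0.451], [0.485, 0.304, -0.82]]
contact_force: [0.6, -0.2, -3.7]
width: 0.267
```

```bash
python3 al.py; python3 snap.py w4|head -1; python3 snap.py c4 scene|head -1;python3 - <<'E'
import cv2,numpy as np
a=cv2.imread('pics/w4.png')[90:270,160:340];b=cv2.imread('pics/c4.png')[150:260,240:350]
o=[cv2.resize(i,(396,396),interpolation=2) for i in(a,b)];cv2.imwrite('pics/sc4.png',np.hstack(o))
E
```

```text
9.35 m(mouth above tip) -11.5 lateral tool xyz [ 0.18 -0.31  0.  ] corr turn [-0.03  0.04  0.  ] F tool [-1.92 -0.54  3.14] Fworld [ 0.59 -0.17 -3.67] T [-0.63  0.48 -0.01]
9.35 [570.1  17.6 205.7] [-28.1  15.4 108.9  42.3  57.1 -46.4]
9.4 [570.1  17.5 205.9] [-28.1  15.4 108.9  42.2  57.1 -46.4]
```

View pics/sc4.png

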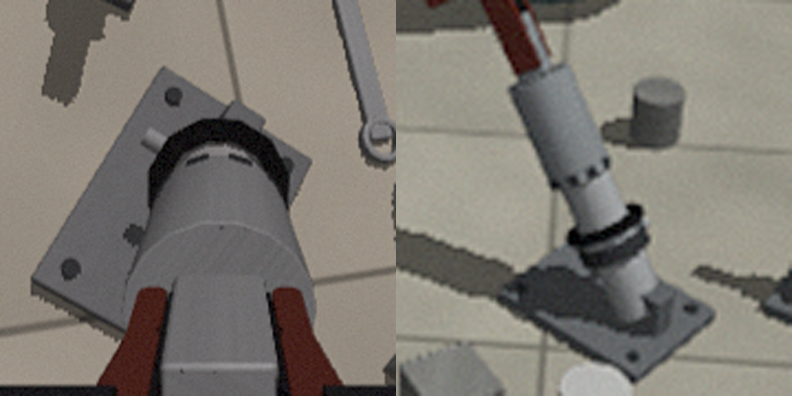

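The mouth is now over the peg with no side force.

Request:
jog_arm:
  commands:
    - {"xyz": [0,0,0.3],"turn": [0,0,0],"claw": 1}
    - {"xyz": [0,0,0.3],"turn": [0,0,0],"claw": 1}
    - {"xyz": [0,0,0.3],"turn": [0,0,0],"claw": 1}
    - {"xyz": [0,0,0.3],"turn": [0,0,0],"claw": 1}
    - {"xyz": [0,0,0.3],"turn": [0,0,0],"claw": 1}
    - {"xyz": [0,0,0.3],"turn": [0,0,0],"claw": 1}
    - {"xyz": [0,0,0.3],"turn": [0,0,0],"claw": 1}
    - {"xyz": [0,0,0],"turn": [0,0,0],"claw": 1}

```text
time: 10.45
tool_pos: [577.5, 27.0, 188.6]
orientation: [[0.009, 0.936, 0.353], [0.874, -0.178, 0.451], [0.485, 0.305, -0.82]]
contact_force: [-0.1, 0.2, -3.7]
width: 0.273
```

```bash
python3 al.py
```

```text
10.45 m(mouth above tip) -32.4 lateral tool xyz [ 0.14 -0.22 -0.  ] corr turn [-0.02  0.05 -0.  ] F tool [-1.6  -1.25  3.09] Fworld [-0.09  0.22 -3.69] T [-0.59  0.45 -0.01]
```

Request:
jog_arm:
  commands:
    - {"xyz": [0,0,0.1],"turn": [0,0,0],"claw": 1}
    - {"xyz": [0,0,0.1],"turn": [0,0,0],"claw": 1}
    - {"xyz": [0,0,0.1],"turn": [0,0,0],"claw": 1}
    - {"xyz": [0,0,0.1],"turn": [0,0,0],"claw": 1}
    - {"xyz": [0,0,0.1],"turn": [0,0,0],"claw": 1}
    - {"xyz": [0,0,0],"turn": [0,0,0],"claw": 1}
    - {"xyz": [0,0,0],"turn": [0,0,0],"claw": 1}
    - {"xyz": [0,0,0],"turn": [0,0,0],"claw": 1}

```text
time: 11.45
tool_pos: [579.3, 29.1, 184.8]
orientation: [[0.009, 0.936, 0.353], [0.874, -0.178, 0.451], [0.485, 0.305, -0.82]]
contact_force: [-0.1, -1.0, -4.0]
width: 0.271
```

```bash
python3 al.py; python3 snap.py w5|head -1; python3 snap.py c5 scene|head -1;python3 - <<'E'
import cv2,numpy as np
a=cv2.imread('pics/w5.png')[90:270,160:340];b=cv2.imread('pics/c5.png')[170:240,270:340]
o=[cv2.resize(i,(396,396),interpolation=2) for i in(a,b)];cv2.imwrite('pics/sc5.png',np.hstack(o))
E
```

```text
11.45 m(mouth above tip) -37.2 lateral tool xyz [ 0.07 -0.02 -0.  ] corr turn [ 0.    0.06 -0.  ] F tool [-2.84 -1.14  2.83] Fworld [-0.1  -1.01 -4.04] T [-0.64  0.53 -0.  ]
11.45 [579.3  29.1 184.8] [-26.3  17.6 109.7  43.9  53.9 -47.5]
11.5 [579.3  29.1 184.8] [-26.3  17.6 109.7  43.9  53.9 -47.5]
```

View pics/sc5.png

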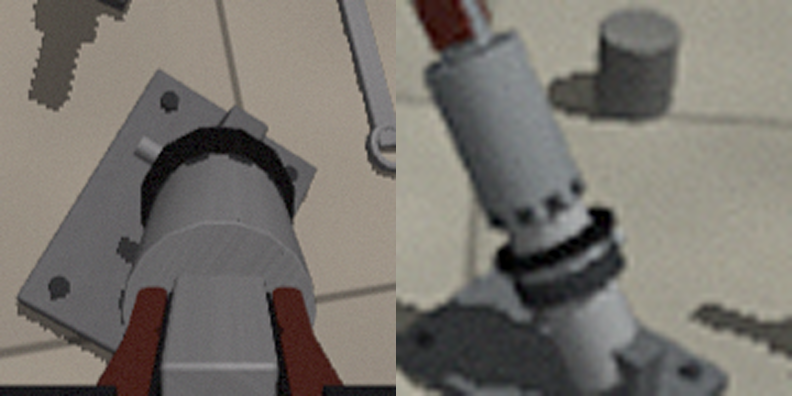

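The scene crop shows the mouth about 20 mm above the washer. I'll advance 12 mm, then feel for it in small steps.

Request:
jog_arm:
  commands:
    - {"xyz": [0,0,0.2],"turn": [0,0,0],"claw": 1}
    - {"xyz": [0,0,0.2],"turn": [0,0,0],"claw": 1}
    - {"xyz": [0,0,0.2],"turn": [0,0,0],"claw": 1}
    - {"xyz": [0,0,0.2],"turn": [0,0,0],"claw": 1}
    - {"xyz": [0,0,0.2],"turn": [0,0,0],"claw": 1}
    - {"xyz": [0,0,0.2],"turn": [0,0,0],"claw": 1}
    - {"xyz": [0,0,0],"turn": [0,0,0],"claw": 1}
    - {"xyz": [0,0,0],"turn": [0,0,0],"claw": 1}

```text
time: 12.55
tool_pos: [583.6, 34.5, 174.9]
orientation: [[0.009, 0.936, 0.353], [0.874, -0.178, 0.451], [0.485, 0.305, -0.82]]
contact_force: [0.0, 0.8, -2.9]
width: 0.276
```

```bash
python3 al.py
```

```text
12.55 m(mouth above tip) -49.2 lateral tool xyz [ 0.06  0.01 -0.  ] corr turn [ 0.    0.06 -0.  ] F tool [-0.7  -1.    2.76] Fworld [ 0.04  0.81 -2.91] T [-0.59  0.51  0.04]
```

Request:
jog_arm:
  commands:
    - {"xyz": [0,0,0.1],"turn": [0,0,0],"claw": 1}
    - {"xyz": [0,0,0.1],"turn": [0,0,0],"claw": 1}
    - {"xyz": [0,0,0.1],"turn": [0,0,0],"claw": 1}
    - {"xyz": [0,0,0],"turn": [0,0,0],"claw": 1}
    - {"xyz": [0,0,0],"turn": [0,0,0],"claw": 1}
    - {"xyz": [0,0,0],"turn": [0,0,0],"claw": 1}
    - {"xyz": [0,0,0],"turn": [0,0,0],"claw": 1}
    - {"xyz": [0,0,0],"turn": [0,0,0],"claw": 1}

```text
time: 13.55
tool_pos: [584.7, 35.8, 172.5]
orientation: [[0.009, 0.935, 0.353], [0.874, -0.178, 0.451], [0.485, 0.305, -0.82]]
contact_force: [-0.6, 0.3, -3.0]
width: 0.274
```

```bash
python3 al.py
```

```text
13.55 m(mouth above tip) -52.1 lateral tool xyz [ 0.04  0.02 -0.  ] corr turn [0.01 0.06 0.  ] F tool [-1.18 -1.51  2.35] Fworld [-0.59  0.29 -2.96] T [-0.59  0.49  0.02]
```

Request:
jog_arm:
  commands:
    - {"xyz": [0,0,0.1],"turn": [0,0,0],"claw": 1}
    - {"xyz": [0,0,0.1],"turn": [0,0,0],"claw": 1}
    - {"xyz": [0,0,0],"turn": [0,0,0],"claw": 1}
    - {"xyz": [0,0,0],"turn": [0,0,0],"claw": 1}
    - {"xyz": [0,0,0],"turn": [0,0,0],"claw": 1}
    - {"xyz": [0,0,0],"turn": [0,0,0],"claw": 1}
    - {"xyz": [0,0,0],"turn": [0,0,0],"claw": 1}
    - {"xyz": [0,0,0],"turn": [0,0,0],"claw": 1}

```text
time: 14.55
tool_pos: [585.4, 36.8, 170.8]
orientation: [[0.009, 0.935, 0.353], [0.874, -0.178, 0.451], [0.485, 0.305, -0.82]]
contact_force: [-1.9, -2.6, 1.3]
width: 0.275
```

```bash
python3 al.py
```

```text
14.55 m(mouth above tip) -54.2 lateral tool xyz [ 0.08  0.03 -0.  ] corr turn [0.01 0.06 0.  ] F tool [-1.59 -0.92 -2.93] Fworld [-1.91 -2.55  1.34] T [-0.52  0.6   0.08]
```

Contact at about 54 mm below the tip, with about 6 N of change. 0.8 mm more brings the push to about 10 N, and then I'll hold.

Request:
jog_arm:
  commands:
    - {"xyz": [0,0,0.04],"turn": [0,0,0],"claw": 1}
    - {"xyz": [0,0,0.04],"turn": [0,0,0],"claw": 1}
    - {"xyz": [0,0,0],"turn": [0,0,0],"claw": 1}
    - {"xyz": [0,0,0],"turn": [0,0,0],"claw": 1}
    - {"xyz": [0,0,0],"turn": [0,0,0],"claw": 1}
    - {"xyz": [0,0,0],"turn": [0,0,0],"claw": 1}
    - {"xyz": [0,0,0],"turn": [0,0,0],"claw": 1}
    - {"xyz": [0,0,0],"turn": [0,0,0],"claw": 1}

```text
time: 15.55
tool_pos: [585.6, 37.0, 170.3]
orientation: [[0.008, 0.935, 0.353], [0.875, -0.178, 0.451], [0.485, 0.305, -0.82]]
contact_force: [-3.5, -4.3, 3.5]
width: 0.271
```

```bash
python3 al.py
```

```text
15.55 m(mouth above tip) -54.8 lateral tool xyz [ 0.05  0.08 -0.  ] corr turn [0.01 0.06 0.  ] F tool [-2.06 -1.48 -6.03] Fworld [-3.53 -4.26  3.49] T [-0.54  0.68  0.12]
```

Request:
jog_arm:
  commands:
    - {"xyz": [0,0,0.03],"turn": [0,0,0],"claw": 1}
    - {"xyz": [0,0,0],"turn": [0,0,0],"claw": 1}
    - {"xyz": [0,0,0],"turn": [0,0,0],"claw": 1}
    - {"xyz": [0,0,0],"turn": [0,0,0],"claw": 1}
    - {"xyz": [0,0,0],"turn": [0,0,0],"claw": 1}
    - {"xyz": [0,0,0],"turn": [0,0,0],"claw": 1}
    - {"xyz": [0,0,0],"turn": [0,0,0],"claw": 1}
    - {"xyz": [0,0,0],"turn": [0,0,0],"claw": 1}

```text
time: 16.55
tool_pos: [585.7, 37.1, 170.2]
orientation: [[0.008, 0.935, 0.353], [0.875, -0.178, 0.451], [0.485, 0.305, -0.82]]
contact_force: [-4.8, -4.2, 4.4]
width: 0.269
```

```bash
python3 al.py
```

```text
16.55 m(mouth above tip) -55.0 lateral tool xyz [ 0.04  0.11 -0.  ] corr turn [ 0.02  0.06 -0.  ] F tool [-1.57 -2.42 -7.19] Fworld [-4.82 -4.18  4.39] T [-0.55  0.77  0.15]
```

Request:
jog_arm:
  commands:
    - {"xyz": [0,0,0],"turn": [0,0,0],"claw": 1}
    - {"xyz": [0,0,0],"turn": [0,0,0],"claw": 1}
    - {"xyz": [0,0,0],"turn": [0,0,0],"claw": 1}
    - {"xyz": [0,0,0],"turn": [0,0,0],"claw": 1}
    - {"xyz": [0,0,0],"turn": [0,0,0],"claw": 1}
    - {"xyz": [0,0,0],"turn": [0,0,0],"claw": 1}
    - {"xyz": [0,0,0],"turn": [0,0,0],"claw": 1}
    - {"xyz": [0,0,0],"turn": [0,0,0],"claw": 1}

```text
time: 17.55
tool_pos: [585.7, 37.2, 170.1]
orientation: [[0.008, 0.935, 0.353], [0.875, -0.178, 0.451], [0.485, 0.305, -0.82]]
contact_force: [-5.5, -4.9, 4.3]
width: 0.272
```

```bash
python3 al.py
```

```text
17.55 m(mouth above tip) -55.0 lateral tool xyz [ 0.06  0.08 -0.  ] corr turn [ 0.01  0.06 -0.  ] F tool [-2.22 -2.9  -7.69] Fworld [-5.45 -4.9   4.34] T [-0.56  0.74  0.21]
```

The push on the washer held at 10.3–10.7 N over 2 s. I'll ease off to the bit's own weight, open, and retreat along the axis.

Request:
jog_arm:
  commands:
    - {"xyz": [0,0,-0.04],"turn": [0,0,0],"claw": 1}
    - {"xyz": [0,0,-0.04],"turn": [0,0,0],"claw": 1}
    - {"xyz": [0,0,-0.04],"turn": [0,0,0],"claw": 1}
    - {"xyz": [0,0,0],"turn": [0,0,0],"claw": 1}
    - {"xyz": [0,0,0],"turn": [0,0,0],"claw": 1}
    - {"xyz": [0,0,0],"turn": [0,0,0],"claw": 1}
    - {"xyz": [0,0,0],"turn": [0,0,0],"claw": 1}
    - {"xyz": [0,0,0],"turn": [0,0,0],"claw": 1}
  grip_force: 20

```text
time: 18.55
tool_pos: [585.3, 36.8, 170.9]
orientation: [[0.009, 0.936, 0.353], [0.874, -0.178, 0.451], [0.485, 0.305, -0.82]]
contact_force: [-2.4, -2.0, 1.7]
width: 0.268
```

```bash
python3 al.py
```

```text
18.55 m(mouth above tip) -54.1 lateral tool xyz [ 0.1  -0.06 -0.  ] corr turn [0.   0.05 0.  ] F tool [-0.95 -1.41 -3.15] Fworld [-2.44 -2.    1.69] T [-0.57  0.5   0.09]
```

Request:
jog_arm:
  commands:
    - {"xyz": [0,0,-0.04],"turn": [0,0,0],"claw": 1}
    - {"xyz": [0,0,0],"turn": [0,0,0],"claw": 1}
    - {"xyz": [0,0,0],"turn": [0,0,0],"claw": 0.7}
    - {"xyz": [0,0,0],"turn": [0,0,0],"claw": 0.65}
    - {"xyz": [0,0,0],"turn": [0,0,0],"claw": 0.6}
    - {"xyz": [0,0,0],"turn": [0,0,0],"claw": 0.5}
    - {"xyz": [0,0,0],"turn": [0,0,0],"claw": 0.4}
    - {"xyz": [0,0,0],"turn": [0,0,0],"claw": 0.4}

```text
time: 19.55
tool_pos: [585.2, 36.6, 171.2]
orientation: [[0.009, 0.936, 0.353], [0.874, -0.178, 0.451], [0.485, 0.305, -0.82]]
contact_force: [-0.6, -0.1, -0.8]
width: 0.597
```

```bash
python3 al.py; python3 snap.py w6|tail -1
```

```text
19.55 m(mouth above tip) -53.7 lateral tool xyz [ 0.1  -0.02 -0.  ] corr turn [0.   0.05 0.  ] F tool [-0.49 -0.8   0.45] Fworld [-0.6  -0.09 -0.85] T [-0.22  0.24  0.01]
 [ 0.4851  0.3049 -0.8196]] [-0.6 -0.1 -0.8] [-0.22  0.24  0.01] 0.596677968001585
```

View pics/w6.png

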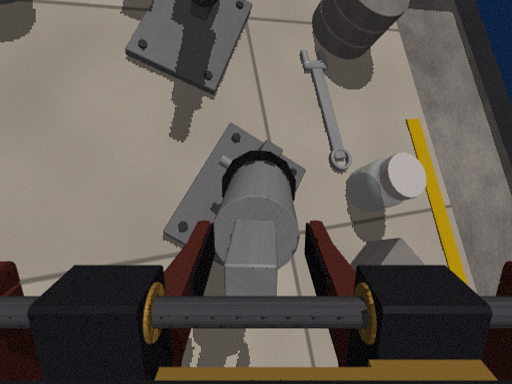

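The fingers are clear on both sides of the shank at (252,255), and the bit's mouth is at the washer at (258,165). Retreating.

Request:
jog_arm:
  commands:
    - {"xyz": [0,0,-0.5],"turn": [0,0,0],"claw": 0.4}
    - {"xyz": [0,0,-1],"turn": [0,0,0],"claw": 0.4}
    - {"xyz": [0,0,-2],"turn": [0,0,0],"claw": 0.4}
    - {"xyz": [0,0,-2.5],"turn": [0,0,0],"claw": 0.4}
    - {"xyz": [0,0,-3],"turn": [0,0,0],"claw": 0.4}
    - {"xyz": [0,0,-3],"turn": [0,0,0],"claw": 0.4}
    - {"xyz": [0,0,-2],"turn": [0,0,0],"claw": 0.4}
    - {"xyz": [0,0,0],"turn": [0,0,0],"claw": 0.4}

```text
time: 20.6
tool_pos: [536.2, -27.9, 287.6]
orientation: [[0.009, 0.934, 0.356], [0.875, -0.179, 0.449], [0.483, 0.308, -0.82]]
contact_force: [0.1, 0.4, 0.3]
width: 0.599
```

```bash
python3 al.py; python3 snap.py w7|tail -1; python3 snap.py c7 scene|tail -1;python3 - <<'E'
import cv2,numpy as np
a=cv2.imread('pics/w7.png')[90:270,160:340];b=cv2.imread('pics/c7.png')[160:250,260:350]
o=[cv2.resize(i,(396,396),interpolation=2) for i in(a,b)];cv2.imwrite('pics/sc7.png',np.hstack(o))
E
```

```text
20.6 m(mouth above tip) 88.0 lateral tool xyz [-0.32  1.39  0.01] corr turn [ 0.18  0.17 -0.  ] F tool [ 0.47  0.08 -0.05] Fworld [0.06 0.37 0.3 ] T [-0.27  0.21  0.  ]
 [ 0.4832  0.3079 -0.8196]] [0.1 0.4 0.3] [-0.27  0.21  0.  ] 0.5991571701405429
 [ 0.4841  0.3063 -0.8196]] [0.2 0.8 0.4] [-0.28  0.22  0.01] 0.5987444295617836
```

View pics/sc7.png

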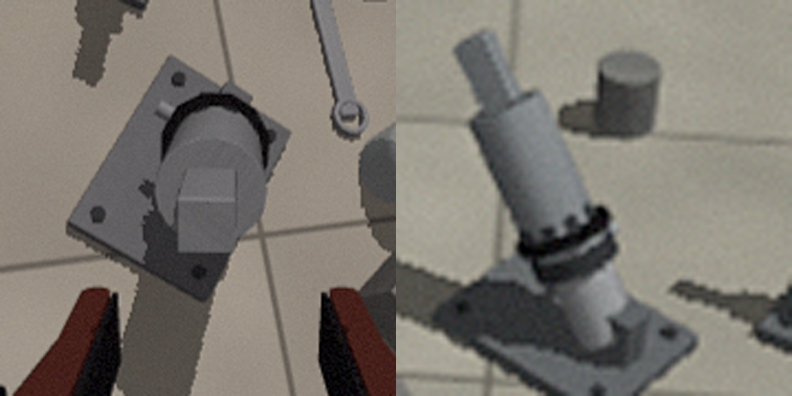

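View pics/c7.png

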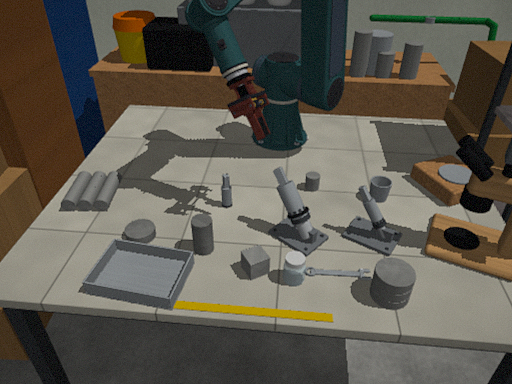

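The bit hangs on the peg against the washer (scene (300,212)), the gripper is clear, and everything else is where it was. Handing in.

```bash
python3 -c "
from workcell import bot
print(bot.job_done())"
```

```text
the job is handed in; nothing more can be done
None
```

The wide core bit is on the slanted peg and hanging against the stop washer, and I handed the job in at about 21 s of the 48 s allowed. No verdict was reported.

- **Fit:** I gripped the bit by its square shank and slid it down the peg. There was no noticeable side force on the way.
- **Washer:** I felt contact with the mouth about 53 mm below the peg's end. I brought the push on the washer up to about 10 N, and it read 10.3 and 10.7 N at the end of two successive one-second calls. Those figures include the bit's own weight of about 3 N along the axis; the wrist alone read 7.2 and 7.7 N. The highest reading was well under 20 N.
- **Release:** I eased off to about 6 N and then a further 0.4 mm. Then I opened the fingers and backed off along the peg's axis.

**Last checks:** the scene and wrist pictures show the bit seated against the washer, the gripper clear of it, and everything else where it was. The wrist force was back to about zero.

**Disagreements:** the three cameras disagreed by up to about 4 mm on the stand's position. I used the wrist camera's values, which lie between those of the other two. No check failed.

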